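Board in its stand, crumb drawer held open

ROBOT

A 6-joint arm with a two-finger parallel gripper is mounted at the origin on a cart in front of the work surface, level with it; the furniture and walls round the work are solid. World frame = base frame: x ahead of the robot, y to its left, z up, the work surface at z = 0. Lengths are in mm, angles in rad, forces in N, time in s.
With the tool pointing down it reaches from about 250 to 850 mm from the base axis. Payload 12.5 kg.
Tool frame: the origin (TCP) lies at the very end of the fingers, on their centre line; the grasp point (between the pads) lies 19 mm behind it (arm.grip_point_offset is the distance from the TCP to the grasp point, in mm); z points along the fingers, y is the direction in which the jaws open and shut (so a half turn about z gives the same grasp; the last joint's range is limited). The gripper opens to 93 mm and grips with 3 to 60 N. Pads are 15 mm wide; open, the fingers measure 128 mm over their backs; the gripper's body (75 mm by 188 mm) begins 65 mm behind the grasp point.
Start: joints at [-1.188, 0.351, 1.652, -0, 1.139, -0.085], TCP at [248.024, -490.885, 218.633] pointing down, gripper open.
Joint ranges: [-2.75, 2.75], [-0.79, 2.1], [0.01, 2.65], [-1.57, 4.71], [0.07, 3.14], [-2.87, 2.87]. Speed limits (rad/s): [2.22, 2.22, 2.79, 3.14, 3.14, 3.14].

INTERFACE

Orientations are given as a rotation vector (axis times angle).
In Python, from station import arm, vision gives the robot as it stands.
- The arm moves only by the tool send_rows, never from a script. Its argument "series" is a list of rows, each an object of numbers: "claw": the opening, from -1 (shut) to 1 (fully open), so that 0 is half open; "x", "y", "z": the shift along the tool's x, y, z in mm; "turn": the turn about the tool's z in units of 8 degrees (1.0 is 8 degrees). In form: [{"claw": .., "x": .., "y": .., "z": .., "turn": ..}, ...]. A call has 1 to 8 rows; each row shifts and turns the commanded pose from where the row before left it, along the tool's axes as they then stand; what a row does not reach is not made up. A row lasts 1/8 s, in which the tool goes at most 62.5 mm and 10.7 degrees, less where a joint would pass 70% of its speed; a pose out of reach is approached as far as the arm can. A call with a gripper value outside its range is refused whole. The fingers move at their own pace and stop on an object; "grip_force" is the grip in N (left out, the last holds). Time passes only in rows, so rows that do not move let the fingers close. It gives the time, the measured TCP pose, the force and the opening at its end, in the units of the state.
- arm.read_state(): the state, without advancing time (a new reading comes with each control period).
- vision.snapshot(name): name is "side" or "top"; returns a dict with "color" (420x560x3 uint8, blue, green, red), "camera_matrix" (3x3 intrinsics, pixels), "R" (3x3) and "t" (3): a world point X has camera coordinates R X + t. Camera axes: x right, y down, z forward; pixel columns grow to the right and rows downward; lengths in mm; the calibration is good to about 2 mm. A picture is of the moment at which its call begins. There is no depth.
- arm.close_job(): hands the job in, once; it reports no verdict.
The state is a dict: "time_s": time; "joint_positions": joint angles; "dq": joint speeds; "tau": joint torques, N m; "ee_pos": TCP position; "eef_rot": TCP orientation; "wrist_force": force on the tool from outside, world axes, zero at the start; "wrist_torque": the same for the moment, N m; "grip_width": finger opening in mm.
Only numpy, scipy, OpenCV 4.12 (cv2) and the standard library are available. Lean on these libraries where they do the work, as an engineer would, in place of code of your own. Each camera call takes 0.05 s, during which the arm holds its last target. There are 200 camera calls.

TASK

I have just sliced some bread: first stand the little wooden board that lies on the worktop on its short thin edge in the slot on top of the wooden stand and let go of it. Then take the handle of the stand's self-closing crumb drawer, pull the drawer out until the orange line across it is level with the front edge of the stand, and keep holding it there for me: the job finishes with your fingers still holding the drawer. Leave the teal mug, the steel tumbler and the mandarin where they are.

Things in the scene. Friction and masses are not known exactly. Their poses are not given: they have to be found in the camera images.
- board_center (a point): centre of the loose board: flat, pale wood, 150 mm long (x axis), 60 wide (y), 18 thick (z), 0.14 kg, a dark dot near its +x end and thin dark lines on its faces. It starts flat on the worktop, centre 9 mm up, its long side lying roughly crosswise to the robot. Either end may go down. (Wall cupboards hang from 0.53 m above the worktop up, from x = 0.68 m on: keep the arm clear of them.)
- slot (a point): on the slot's floor, on top of the fixed wooden stand (150 mm deep, 170 wide, 76 tall). Stand's axes: x to its back, its drawer front faces -x, 85 mm before this point. The slot is a groove along x in the middle of the stand's width, 25 mm wide, 30 deep, floor 46 mm above the worktop; it runs from 50 mm before this point to the open back 65 mm behind it. A standing board's centre is 75 mm above; it may lean a bit.
- drawer_grip (a point): middle of the crumb drawer's handle: a dark bar, 11 mm thick, 80 long along the stand's y axis, 45 mm above the worktop, 133 mm before the slot (stand's -x) when shut, moving with the drawer. 34 mm of free gap between bar and drawer front; a post at each end of the bar.
- crumb_drawer (a joint): how far the drawer is out, in m: 0 shut, at most 0.10, sliding towards the stand's -x. A spring pulls it shut, with about 3 N when shut and 8 N at the mark. The orange line across its tray is hidden inside when shut; at 0.060 it is level with the front edge of the stand.
- mug_teal: teal mug with a handle, about 86 x 117 x 94 mm, a bystander; origin under its centre
- steel_tumbler: steel tumbler, 68 mm across and 104 mm tall, a bystander; origin under its centre
- mandarin: orange mandarin, about 64 mm across and 54 mm tall, a bystander; origin at its underside
Things that resemble listed ones, but are neither listed nor needed, are in the scene too. Of the things shaped like the part that bears board_center, the wooden one is meant.

How it is judged (in metres and radians):
On the way, in this order (a step that is already met when the one before it is completed fails the run):
1. the board stands on its short edge in the slot, let go, while the drawer is shut ((angle between board_center's own x axis and vertical below 0.35 rad or angle between board_center's own x axis and vertical above 2.79 rad) and y of board_center in the frame of slot between -0.02 and 0.02 m and x of board_center in the frame of slot between -0.03 and 0.045 m and z of board_center in the frame of slot between 0.067 and 0.083 m and contact force between the fingers and board below 0.3 N and linear speed of board below 0.05 m/s and value of joint crumb_drawer below 0.01 m), for 0.3 s.
2. the fingers hold the drawer out with the orange line at the stand's front edge (value of joint crumb_drawer between 0.053 and 0.067 m and contact force between the fingers and crumb_drawer above 2 N), for 0.3 s.
At the end, for the whole second after the job is handed in: The board stands on its short edge on the slot's floor (within 20 degrees of upright, centre 67 to 83 mm above the floor, 30 mm before to 45 mm behind the slot point), untouched by the robot; the fingers hold the drawer still (over 2 N) at 60 mm, give or take 7 mm (all of step 2 and (angle between board_center's own x axis and vertical below 0.35 rad or angle between board_center's own x axis and vertical above 2.79 rad) and y of board_center in the frame of slot between -0.02 and 0.02 m and x of board_center in the frame of slot between -0.03 and 0.045 m and z of board_center in the frame of slot between 0.067 and 0.083 m and contact force between each of the arm, the fingers and board below 0.3 N and velocity of joint crumb_drawer between -0.01 and 0.01 m/s and contact force between board and crumb_drawer below 0.2 N); the arm keeps its last pose, push and grip.
It fails at once if the teal mug, tumbler or mandarin moved by more than 25 mm (distance of any of mug_teal, steel_tumbler, mandarin from where it was at the start of the episode above 0.025 m).
It also fails if it takes over 67 s, if anything falls off the work surface, if the arm or the gripper's body presses on something with over 40 N, if the wrist force passes 120 N, or if a joint passes its speed limit or range.

## Working session

There is one attempt and no reset: what is moved stays moved. The work goes in short steps, Python scripts to look and compute and a tool call to move; the robot and the scene stay as the last step left them, time stands still between calls to the robot, and variables do not carry over. Pictures are saved under pics/ and viewed, about 8 in all and at most 12, crops included, and the job is handed in when it is done.

Besides the shell and the picture viewer there is one more tool, called after "Emit:" as name(argument=value, ...) on one line, values as JSON. send_rows: Moves the arm, as the interface text tells. Its arguments: {"type":"object","properties":{"series":{"type":"array"},"grip_force":{"type":"number"}},"required":["series"]}

```bash
mkdir -p pics; ls; python3 - <<'E'
from station import arm, vision
import cv2, numpy as np
for n in("side","top"):
    s=vision.snapshot(n); cv2.imwrite(f"pics/{n}0.png",s["color"]); np.savez(f"{n}0.npz",**{k:np.array(v) for k,v in s.items()})
    print(n,np.round(s["camera_matrix"],1).tolist(),np.round(s["R"],3).tolist(),np.round(s["t"],1), (-np.array(s["R"]).T@np.array(s["t"])).round())
print(arm.read_state())
E
```

```text
pics
side [[440.1, 0.0, 278.5], [0.0, 440.1, 209.3], [0.0, 0.0, 1.0]] [[-0.905, -0.425, -0.024], [-0.158, 0.386, -0.909], [0.396, -0.818, -0.417]] [397.8 204.1 822.6] [ 67. 764. 538.]
top [[469.2, 0.0, 277.7], [0.0, 469.2, 210.8], [0.0, 0.0, 1.0]] [[0.027, -0.999, 0.019], [-0.981, -0.03, -0.19], [0.191, -0.013, -0.982]] [-165.4  508.6  955.4] [ 321. -137. 1038.]
{'time_s': 0.1, 'joint_positions': array([-1.18763178e+00,  3.51183602e-01,  1.65234010e+00, -4.84696121e-06,
        1.13909918e+00, -8.46288038e-02]), 'dq': array([-0.00073969, -0.00149551, -0.00130107,  0.00032129,  0.0009219 ,
        0.00033203]), 'tau': array([ 7.20529570e-04, -4.98025990e+01, -2.85704076e+01,  7.00352783e-02,
        2.39025982e-02, -2.57110787e-05]), 'ee_pos': array([ 247.89927003, -490.62654617,  218.16218085]), 'eef_rot': array([-3.05505799e+00, -7.27893579e-01,  2.47416669e-04]), 'wrist_force': array([ 0.0680469 , -0.89129885, -0.36501102]), 'wrist_torque': array([ 0.03610993, -0.03226611,  0.02288056]), 'grip_width': 93.10947874015501}
```

View pics/side0.png

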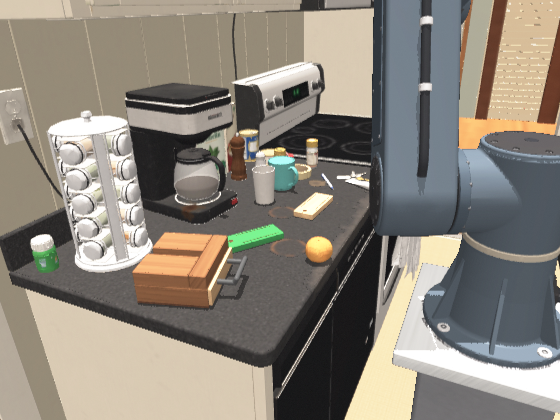

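View pics/top0.png

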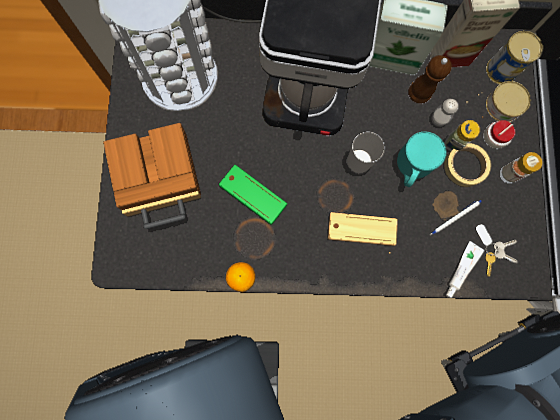

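The side view shows the stand at about (183,268) and its handle at (237,270). In the top view, two things could be the board: a green strip at (253,194) and a pale wooden board at (362,229). The wooden ring at (468,165) isn't board-shaped. I choose the pale wooden one at (362,229). The stand is at (152,165) with its handle at (165,215). The mandarin is at (240,277), the tumbler at (365,152) and the mug at (424,155).

```bash
cat > h.py <<'E'
import numpy as np, cv2
def load(n): return np.load(n,allow_pickle=True)
def ray(s,uv,z):
    K,R,t=s["camera_matrix"],np.array(s["R"]),np.array(s["t"])
    uv=np.atleast_2d(np.array(uv,float)); d=np.c_[uv,np.ones(len(uv))]@np.linalg.inv(K).T@R
    c=-R.T@t; return c+d*((z-c[2])/d[:,2])[:,None]
def proj(s,X):
    p=np.atleast_2d(X)@np.array(s["R"]).T+np.array(s["t"]); p=p@np.array(s["camera_matrix"]).T; return p[:,:2]/p[:,2:]
def blob(m,uv,r=45):
    n,l,st,c=cv2.connectedComponentsWithStats(m.astype(np.uint8)); 
    k=min(range(1,n),key=lambda i: np.hypot(*(c[i]-uv))-st[i,4]*.05 if np.hypot(*(c[i]-uv))<r else 1e9)
    return (l==k).astype(np.uint8)
E
python3 - <<'E'
from h import *
s=load("top0.npz"); im=s["color"]; hsv=cv2.cvtColor(im,cv2.COLOR_BGR2HSV)
H,S,V=[hsv[...,i].astype(int) for i in range(3)]
print(hsv[222,375],hsv[150,130],hsv[218,165],hsv[209,160])
def rect(m,uv,z):
    m=cv2.morphologyEx(blob(m,np.array(uv)),cv2.MORPH_CLOSE,np.ones((7,7)))
    c=max(cv2.findContours(m,0,cv2.CHAIN_APPROX_NONE)[0],key=cv2.contourArea)[:,0]
    P=ray(s,c,z)[:,:2].astype(np.float32); r=cv2.minAreaRect(P); return r,cv2.boxPoints(r).round(1).tolist(),c
print("board",rect((H>14)&(H<32)&(S>50)&(V>140),(362,229),18)[:2])
print("stand",rect((H<15)&(S>80)&(V>60),(152,165),76)[:2])
c=rect((abs(H-12)<10)&(S>150)&(V>150),(240,277),30)[0]; print("mand",c)
print("tumbler base",ray(s,[(363,160)],0),"mug",ray(s,[(424,155)],94))
print("mouse handle",ray(s,[(145,221),(186,214),(165,217)],50))
a=cv2.resize(im[115:245,95:265],None,fx=4,fy=4,interpolation=cv2.INTER_CUBIC)
b=cv2.resize(im[190:260,310:420],None,fx=3,fy=3,interpolation=cv2.INTER_CUBIC)[:,:]
o=np.zeros((600,800,3),np.uint8); o[:520,:680]=a; o[390:600,470:800]=b; cv2.imwrite("pics/crop1.png",o)
E
```

```text
[ 27  98 244] [ 14 181 196] [30 14 53] [135  10  52]
board (((485.97308349609375, -339.18145751953125), (149.53073120117188, 60.6989860534668), 86.220458984375), [[450.79998779296875, -411.79998779296875], [511.29998779296875, -415.79998779296875], [521.2000122070312, -266.6000061035156], [460.6000061035156, -262.6000061035156]])
stand (((599.0863037109375, 122.21232604980469), (157.12542724609375, 174.7404327392578), 16.53491973876953), [[498.8999938964844, 183.60000610351562], [548.5999755859375, 16.100000381469727], [699.2999877929688, 60.79999923706055], [649.5, 228.3000030517578]])
mand ((373.0059509277344, -75.14271545410156), (58.8516845703125, 59.50031280517578), 47.07094955444336)
tumbler base [[ 648.46786656 -345.04987229    0.        ]] mug [[ 634.07173729 -455.45477785   94.        ]]
mouse handle [[482.46352067 130.54476532  50.        ]
 [500.22693038  44.77706481  50.        ]
 [492.3723268   88.89610494  50.        ]]
```

View pics/crop1.png

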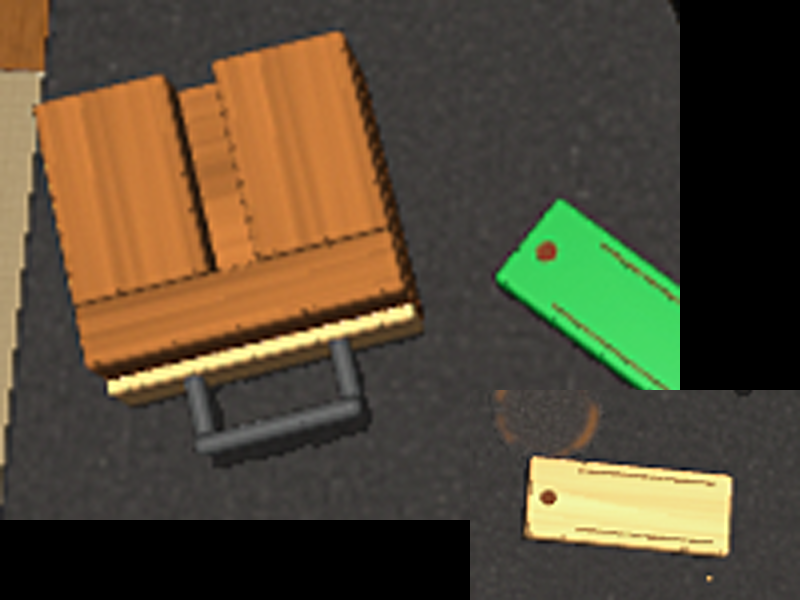

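The crop confirms the choice: the pale board has a dark dot at its left end, which is +y. The slot opens at the back of the stand, and the handle bar runs from crop pixel (200,445) to (360,405). Next I'll fix the stand pose from its corners and work out the tool yaw.

```bash
cat >> h.py <<'E'
def yaw(rv): 
    R=cv2.Rodrigues(np.array(rv,float))[0]; return R
E
python3 - <<'E'
from h import *
s=load("top0.npz"); s2=load("side0.npz")
cr=lambda L: np.array(L,float)/4+[95-.375,115-.375]
top=ray(s,cr([(90,368),(410,292),(343,33),(37,104)]),76)[:,:2]  # FL FR BR BL
print(top.round(1), [round(float(np.linalg.norm(top[i]-top[(i+1)%4])),1) for i in range(4)])
# kabsch fit of 170x150 (slot frame: x -85..65? drawer front at -85)
M=np.array([(-75,85),(-75,-85),(75,-85),(75,85)],float)
A=top-top.mean(0); U,_,Vt=np.linalg.svd(M.T@A); R=(U@Vt).T; c=top.mean(0)
a=np.arctan2(R[1,0],R[0,0]); ex=R[:,0]; ey=R[:,1]
print("centre",c.round(1),"yaw deg",np.degrees(a).round(2),"resid",np.round(M@R.T+c-top,1).tolist())
slot=c-10*ex   # back 65 behind slot => centre is 10 before back-75
slot=c+(75-65)*ex
h=slot-133*ex
print("slot",slot.round(1),"handle pred",h.round(1))
hb=ray(s,cr([(200,443),(360,403)]),49)[:,:2]; print("handle meas ends",hb.round(1),"mid",hb.mean(0).round(1),"len",np.linalg.norm(hb[0]-hb[1]))
sl=ray(s,cr([(215,270),(255,258)]),76)[:,:2]; print("slot front edge in stand frame",((sl-slot)@R).round(1))
o=s2["color"].copy()
P=[np.r_[slot+M[i][0]*ex-10*ex+M[i][1]*ey,76] for i in range(4)]+[np.r_[h+d*ey,45] for d in(-40,0,40)]+[np.r_[slot-50*ex,76],np.r_[slot+65*ex,76]]
b=[(450.8,-411.8),(511.3,-415.8),(521.2,-266.6),(460.6,-262.6)]; P+=[np.r_[q,18] for q in b]
o=cv2.resize(o[160:320,120:360],None,fx=3,fy=3)
for p in proj(s2,np.array(P)): cv2.circle(o,tuple(int(v) for v in ((p-[120,160])*3+1).round()),3,(255,0,255),-1)
cv2.imwrite("pics/side_chk.png",o)
T=yaw([-3.05505799e+00,-7.27893579e-01,0]); print("tool x",T[:,0].round(3),"tool y",T[:,1].round(3))
E
```

```text
[[506.7 183.5]
 [552.5  20.3]
 [694.9  64.9]
 [649.3 224.8]] [169.5, 149.2, 166.3, 148.4]
centre [600.8 123.4] yaw deg 16.23 resid [[-1.6, 0.5], [0.1, 0.5], [1.7, -2.2], [-0.2, 1.1]]
slot [610.5 126.2] handle pred [482.7  89. ]
handle meas ends [[473.2 130.8]
 [497.3  47.7]] mid [485.3  89.3] len 86.58602260051312
slot front edge in stand frame [[-48.2  10.8]
 [-47.  -10.8]]
tool x [0.893 0.451 0.   ] tool y [ 0.451 -0.893 -0.001]
```

View pics/side_chk.png

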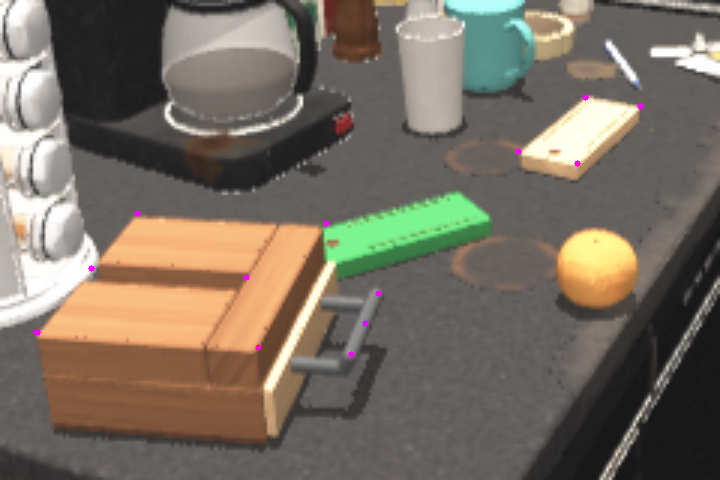

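The projected stand, handle and board points land on the real ones in the side view to within about 1 px, and all sizes agree. Board centre is (486,-339) and slot is (610.5,126.2), with the stand yawed 16.2°. I'll grip the board's +y end, let it swing upright as I lift it, then place it.

Emit:
send_rows(series=[{"claw":1,"turn":-1.24},{"claw":1,"turn":-1.24},{"claw":1,"turn":-1.24},{"claw":1,"turn":-1.24},{"claw":1,"turn":-1.24},{"claw":1,"turn":-1.23},{"claw":1}], grip_force=3)

```text
schema error: expected keys claw, x, y, z, turn
```

Emit:
send_rows(series=[{"claw":1,"x":28.7,"y":28.5},{"claw":1,"x":28.7,"y":28.5},{"claw":1,"x":28.7,"y":28.5},{"claw":1,"x":28.7,"y":28.5},{"claw":1,"x":28.7,"y":28.5},{"claw":1,"x":28.7,"y":28.5},{"claw":1,"x":28.7,"y":28.5},{"claw":1,"x":28.7,"y":28.5}])

```text
schema error: expected keys claw, x, y, z, turn
```

Emit:
send_rows(series=[{"claw":1,"z":45},{"claw":1,"z":45},{"claw":1,"z":45},{"claw":1,"z":35},{"claw":1,"z":20},{"claw":1},{"claw":1}])

```text
schema error: expected keys claw, x, y, z, turn
```

All five keys are required, so I'll resend with them.

Emit:
send_rows(series=[{"claw":1,"x":0,"y":0,"z":0,"turn":-1.24},{"claw":1,"x":0,"y":0,"z":0,"turn":-1.24},{"claw":1,"x":0,"y":0,"z":0,"turn":-1.24},{"claw":1,"x":0,"y":0,"z":0,"turn":-1.24},{"claw":1,"x":0,"y":0,"z":0,"turn":-1.24},{"claw":1,"x":0,"y":0,"z":0,"turn":-1.23},{"claw":1,"x":0,"y":0,"z":0,"turn":0}], grip_force=3)

```text
time_s: 0.98
ee_pos: [247.9, -490.7, 218.4]
eef_rot: [-2.294, -2.146, -0.0]
wrist_force: [-0.3, -0.3, 0.1]
grip_width: 93.2
```

Emit:
send_rows(series=[{"claw":1,"x":28.7,"y":28.5,"z":0,"turn":0},{"claw":1,"x":28.7,"y":28.5,"z":0,"turn":0},{"claw":1,"x":28.7,"y":28.5,"z":0,"turn":0},{"claw":1,"x":28.7,"y":28.5,"z":0,"turn":0},{"claw":1,"x":28.7,"y":28.5,"z":0,"turn":0},{"claw":1,"x":28.7,"y":28.5,"z":0,"turn":0},{"claw":1,"x":28.7,"y":28.5,"z":0,"turn":0},{"claw":1,"x":28.7,"y":28.5,"z":0,"turn":0}])

```text
time_s: 1.98
ee_pos: [491.4, -275.7, 218.5]
eef_rot: [-2.298, -2.142, 0.0]
wrist_force: [-0.8, -0.6, -0.6]
grip_width: 93.1
```

Emit:
send_rows(series=[{"claw":1,"x":0,"y":0,"z":45,"turn":0},{"claw":1,"x":0,"y":0,"z":50,"turn":0},{"claw":1,"x":0,"y":0,"z":50,"turn":0},{"claw":1,"x":0,"y":0,"z":40,"turn":0},{"claw":1,"x":0,"y":0,"z":20,"turn":0},{"claw":1,"x":0,"y":0,"z":9,"turn":0},{"claw":1,"x":0,"y":0,"z":0,"turn":0}])

```text
time_s: 2.85
ee_pos: [490.6, -276.7, 4.6]
eef_rot: [-2.295, -2.145, 0.0]
wrist_force: [0.7, 0.4, 0.1]
grip_width: 92.6
```

Emit:
send_rows(series=[{"claw":-0.1,"x":0,"y":0,"z":0,"turn":0},{"claw":-0.1,"x":0,"y":0,"z":0,"turn":0},{"claw":-0.1,"x":0,"y":0,"z":0,"turn":0},{"claw":-0.1,"x":0,"y":0,"z":0,"turn":0},{"claw":-0.1,"x":0,"y":0,"z":0,"turn":0},{"claw":-0.1,"x":0,"y":0,"z":0,"turn":0}], grip_force=3)

```text
time_s: 3.6
ee_pos: [490.7, -276.8, 4.9]
eef_rot: [2.293, 2.147, 0.0]
wrist_force: [-1.2, 1.3, 5.4]
grip_width: 60.1
```

Emit:
send_rows(series=[{"claw":-0.1,"x":0,"y":0,"z":-15,"turn":0},{"claw":-0.1,"x":-3,"y":0,"z":-20,"turn":0},{"claw":-0.1,"x":-10,"y":0,"z":-25,"turn":0},{"claw":-0.1,"x":-20,"y":0,"z":-25,"turn":0},{"claw":-0.1,"x":-30,"y":0,"z":-25,"turn":0},{"claw":-0.1,"x":-30,"y":0,"z":-20,"turn":0},{"claw":-0.1,"x":-20,"y":0,"z":-20,"turn":0},{"claw":-0.1,"x":0,"y":0,"z":-10,"turn":0}])

```text
time_s: 4.6
ee_pos: [483.1, -390.5, 166.1]
eef_rot: [2.293, 2.145, 0.0]
wrist_force: [0.4, 0.6, -1.3]
grip_width: 60.0
```

```bash
python3 - <<'E'
from station import arm, vision
import cv2, numpy as np
s=vision.snapshot("side"); np.savez("side1.npz",**{k:np.array(v) for k,v in s.items()})
s2=vision.snapshot("top")
o=np.hstack([cv2.resize(s["color"][60:280,180:420],None,fx=1.67,fy=1.67),cv2.resize(s2["color"][60:280,250:490],None,fx=1.65,fy=1.67)])
cv2.imwrite("pics/lift.png",o[:, :800])
E
```

```text
(no output)
```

View pics/lift.png

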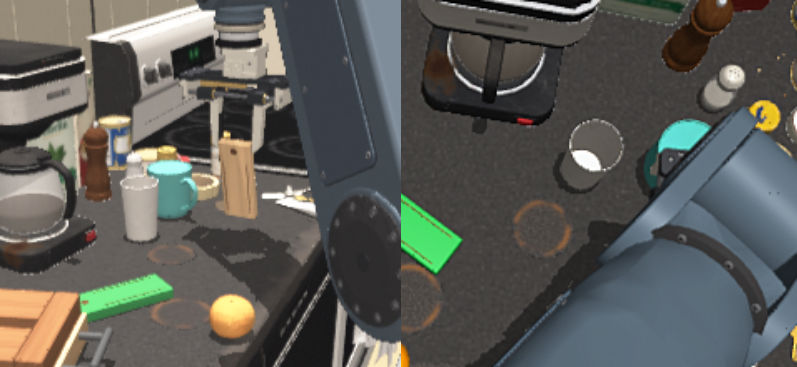

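The side view shows the board hanging almost upright under the fingers, with its dot end gripped at about (237,150) in the crop. I'll grip harder, lift, turn and carry it to above the slot.

Emit:
send_rows(series=[{"claw":-0.15,"x":0,"y":0,"z":0,"turn":0},{"claw":-0.15,"x":0,"y":0,"z":0,"turn":0},{"claw":-0.15,"x":0,"y":0,"z":-20,"turn":-0.4},{"claw":-0.15,"x":0,"y":0,"z":-30,"turn":-0.6},{"claw":-0.15,"x":0,"y":0,"z":-30,"turn":-0.6},{"claw":-0.15,"x":0,"y":0,"z":-15,"turn":-0.6},{"claw":-0.15,"x":0,"y":0,"z":0,"turn":-0.3}], grip_force=20)

```text
time_s: 5.58
ee_pos: [483.6, -389.4, 260.6]
eef_rot: [1.881, 2.514, -0.0]
wrist_force: [-0.7, 0.7, -1.9]
grip_width: 60.0
```

Emit:
send_rows(series=[{"claw":-0.15,"x":10,"y":6,"z":0,"turn":0},{"claw":-0.15,"x":20,"y":12,"z":0,"turn":0},{"claw":-0.15,"x":30,"y":18,"z":0,"turn":0},{"claw":-0.15,"x":30,"y":18,"z":0,"turn":0},{"claw":-0.15,"x":30,"y":18,"z":0,"turn":0},{"claw":-0.15,"x":30,"y":18,"z":0,"turn":0},{"claw":-0.15,"x":30,"y":18,"z":0,"turn":0},{"claw":-0.15,"x":30,"y":18,"z":0,"turn":0}])

```text
time_s: 6.58
ee_pos: [545.4, -149.8, 259.5]
eef_rot: [-1.885, -2.513, -0.0]
wrist_force: [0.3, -0.3, -0.3]
grip_width: 59.8
```

Emit:
send_rows(series=[{"claw":-0.15,"x":30,"y":19,"z":0,"turn":0},{"claw":-0.15,"x":30,"y":19,"z":0,"turn":0},{"claw":-0.15,"x":30,"y":19,"z":0,"turn":0},{"claw":-0.15,"x":30,"y":19,"z":0,"turn":0},{"claw":-0.15,"x":30,"y":19,"z":0,"turn":0},{"claw":-0.15,"x":30,"y":19,"z":0,"turn":0},{"claw":-0.15,"x":20,"y":12,"z":0,"turn":0},{"claw":-0.15,"x":10,"y":6,"z":0,"turn":0}])

```text
time_s: 7.58
ee_pos: [613.1, 87.5, 259.4]
eef_rot: [-1.884, -2.514, 0.0]
wrist_force: [-1.4, -0.4, -0.9]
grip_width: 59.9
```

Emit:
send_rows(series=[{"claw":-0.15,"x":30,"y":20,"z":0,"turn":0},{"claw":-0.15,"x":20,"y":8,"z":0,"turn":0},{"claw":-0.15,"x":0,"y":0,"z":0,"turn":0},{"claw":-0.15,"x":0,"y":0,"z":0,"turn":0}])

```text
time_s: 8.07
ee_pos: [626.1, 141.1, 259.6]
eef_rot: [1.886, 2.513, -0.001]
wrist_force: [-0.4, -0.7, -0.6]
grip_width: 59.6
```

```bash
python3 - <<'E'
from station import arm, vision
import cv2, numpy as np
s=vision.snapshot("side"); np.savez("side2.npz",**{k:np.array(v) for k,v in s.items()})
s2=vision.snapshot("top"); np.savez("top2.npz",**{k:np.array(v) for k,v in s2.items()})
print(arm.read_state()["ee_pos"],arm.read_state()["eef_rot"])
o=np.hstack([cv2.resize(s["color"][100:320,90:290],None,fx=2,fy=2),cv2.resize(s2["color"][60:280,60:260],None,fx=2,fy=2)])
cv2.imwrite("pics/hover.png",o)
E
```

```text
[626.21715431 140.81255406 259.72732604] [ 1.88646551e+00  2.51199322e+00 -2.44507475e-04]
```

View pics/hover.png

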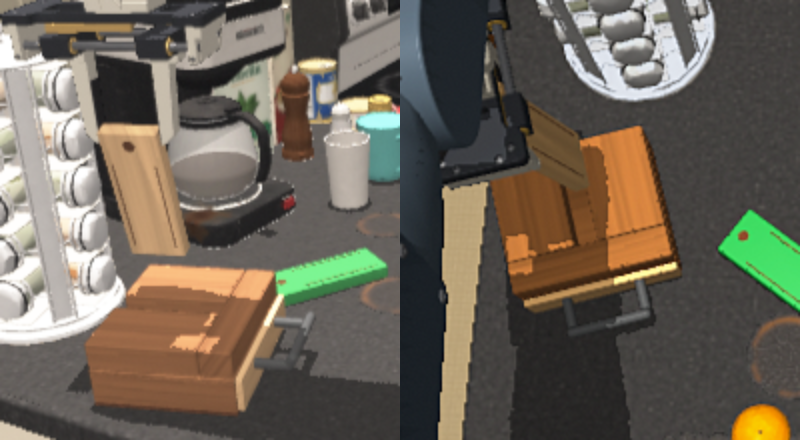

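The board hangs above the stand and its lower end is tilted slightly. Its face corners in the side crop are (103,130), (158,125), (187,252) and (118,248). I'll get the tilt by casting those corner rays onto the planes of the board's long edges, which the grip fixes at ±30 mm.

```bash
cat >> h.py <<'E'
def rayplane(s,uv,n,p0):
    a=ray(s,[uv],0)[0]; b=ray(s,[uv],300)[0]; d=b-a; return a+d*((np.dot(n,p0)-np.dot(n,a))/np.dot(n,d))
E
python3 - <<'E'
from h import *
s=load("side2.npz"); im=s["color"]; hsv=cv2.cvtColor(im,cv2.COLOR_BGR2HSV)
# board mask corners
print(hsv[200,160])
H,S,V=[hsv[...,i].astype(int) for i in range(3)]
m=blob((H>8)&(H<24)&(S>60)&(V>120),np.array([162,195]),30)
m=cv2.morphologyEx(m,cv2.MORPH_OPEN,np.ones((3,3),np.uint8)); ys,xs=np.nonzero(m); print("bbox",xs.min(),xs.max(),ys.min(),ys.max(),m.sum())
for v in (168,180,195,210,220): 
    r=xs[ys==v]; print(v,r.min() if len(r) else None,r.max() if len(r) else None)
ey_t=np.array([0.960,0.2795,0]); ex=ey_t; ey=np.array([-0.2795,.960,0])
tcp=np.array([626.2,140.8,259.7]); slot=np.array([610.5,126.2,46])
cor={"T-back":((103,130),30),"T-front":((158,125),-30),"B-front":((187,252),-30),"B-back":((118,248),30)}
for k,((u,v),o) in cor.items():
    P=rayplane(s,(90+u/2-.25,100+v/2-.25),ex,tcp+o*ex); print(k,"rel tcp: stand y %.1f z %.1f | y rel slot %.1f"%((P-tcp)@ey,P[2],(P-slot)@ey))
print("tcp rel slot",(tcp-slot)@ex,(tcp-slot)@ey)
E
```

```text
[ 15 103 195]
bbox 139 184 162 227 1959
168 139 169
180 143 174
195 150 178
210 151 181
220 154 183
T-back rel tcp: stand y -0.5 z 268.4 | y rel slot 9.1
T-front rel tcp: stand y 6.9 z 277.6 | y rel slot 16.5
B-front rel tcp: stand y -22.8 z 128.8 | y rel slot -13.1
B-back rel tcp: stand y 8.0 z 145.5 | y rel slot 17.6
tcp rel slot 19.152700000000046 9.627849999999995
```

Those planes are nearly edge-on to the side camera, so the result is poor. The board's bottom is at a known height of about 131 mm, so I'll measure there instead, using zoomed views.

```bash
python3 - <<'E'
from h import *
a=load("side2.npz")["color"][155:235,130:195]; b=load("top2.npz")["color"][100:180,110:175]
f=lambda i: cv2.resize(i,None,fx=6,fy=6,interpolation=cv2.INTER_CUBIC)
cv2.imwrite("pics/zoom.png",np.hstack([f(a),f(b)]))
E
```

```text
(no output)
```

View pics/zoom.png

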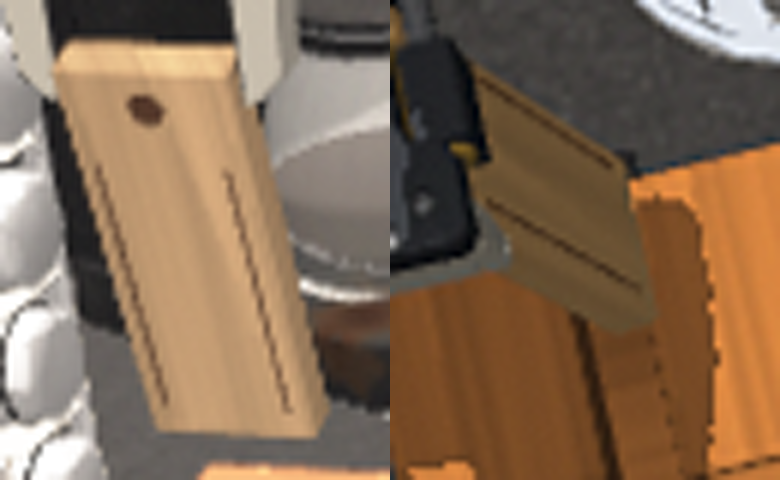

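The zoom shows these +y face corners in the side half: top (58,78) and (232,82), bottom (158,430) and (305,437). In the top half, the -y face's bottom corners are (632,168) and (655,303), and the +y front bottom corner is (612,330).

```bash
python3 - <<'E'
from h import *
s=load("side2.npz"); t=load("top2.npz")
ex=np.array([0.960,0.2795]); ey=np.array([-0.2795,.960]); slot=np.array([610.5,126.2]); tcp=np.array([626.2,140.8])
F=lambda s,L,o,z: ray(s,np.array(L,float)/6+o-.4,z)[:,:2]-slot
pr=lambda n,P: print(n,[(round(float(p@ex),1),round(float(p@ey),1)) for p in P])
so=np.array([130,155]); to=np.array([110-65,100])
for z in (128,134): pr(f"side bottom +y face z{z}",F(s,[(158,430),(305,437)],so,z)); pr(f"top cam bottom z{z} (-y back,-y front,+y front)",F(t,[(632,168),(655,303),(612,330)],to,z))
for z in (276,282): pr(f"side top +y face z{z}",F(s,[(58,78),(232,82)],so,z))
pr("tcp",[tcp-slot])
E
```

```text
side bottom +y face z128 [(46.5, -6.0), (-7.0, -6.6)]
top cam bottom z128 (-y back,-y front,+y front) [(46.7, -25.3), (-2.1, -23.0), (-7.8, -7.2)]
side bottom +y face z134 [(40.7, 5.2), (-12.0, 4.7)]
top cam bottom z134 (-y back,-y front,+y front) [(44.1, -26.3), (-4.4, -24.0), (-10.1, -8.3)]
side top +y face z276 [(34.5, 46.4), (-21.1, 45.1)]
side top +y face z282 [(25.9, 62.8), (-28.5, 61.6)]
tcp [(19.2, 9.6)]
```

Both cameras agree: the lowest edge is at z≈128 with the bottom centre at stand y≈-15.5, and the tilt is about 10°. I'll shift the bottom over the slot and lower it to just above the stand's top.

Emit:
send_rows(series=[{"claw":-0.15,"x":8,"y":0,"z":0,"turn":0},{"claw":-0.15,"x":7.5,"y":0,"z":10,"turn":0},{"claw":-0.15,"x":0,"y":0,"z":18,"turn":0},{"claw":-0.15,"x":0,"y":0,"z":12,"turn":0},{"claw":-0.15,"x":0,"y":0,"z":6,"turn":0},{"claw":-0.15,"x":0,"y":0,"z":0,"turn":0},{"claw":-0.15,"x":0,"y":0,"z":0,"turn":0}])

```text
time_s: 9.05
ee_pos: [622.2, 156.6, 214.1]
eef_rot: [1.885, 2.512, 0.001]
wrist_force: [-0.6, 0.1, -0.3]
grip_width: 59.8
```

```bash
python3 - <<'E'
from station import arm, vision
from h import *
s=vision.snapshot("side"); np.savez("side3.npz",**{k:np.array(v) for k,v in s.items()})
s2=vision.snapshot("top"); np.savez("top3.npz",**{k:np.array(v) for k,v in s2.items()})
f=lambda i: cv2.resize(i,None,fx=5,fy=5,interpolation=cv2.INTER_CUBIC)
cv2.imwrite("pics/low.png",np.hstack([f(s["color"][160:280,130:210]),f(s2["color"][100:220,100:180])]))
E
```

```text
(no output)
```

View pics/low.png

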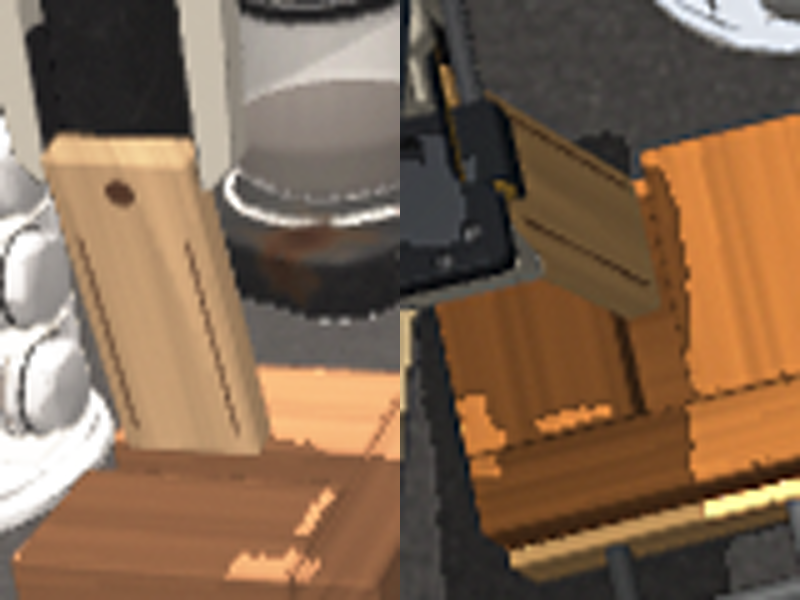

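The board's bottom sits just above the slot. In the top half its front bottom corners are at (655,292) and (620,320). The slot's wall tops pass through (690,400) and (638,410) at the slot's front.

```bash
python3 - <<'E'
from h import *
t=load("top3.npz"); s=load("side3.npz")
ex=np.array([0.960,0.2795]); ey=np.array([-0.2795,.960]); slot=np.array([610.5,126.2])
F=lambda s,L,o,z: (lambda P:[(round(float(p@ex),1),round(float(p@ey),1)) for p in P])(ray(s,np.array(L,float)/5+o-.4,z)[:,:2]-slot)
to=np.array([100-80,100]); so=np.array([130,160])
print("bottom top-cam",F(t,[(640,172),(657,292),(620,320)],to,83))
print("slot edges z76: right",F(t,[(690,403),(655,200)],to,76),"left",F(t,[(638,412),(622,335)],to,76))
print("side bottom",F(s,[(133,447),(243,452)],so,82))
E
```

```text
bottom top-cam [(53.5, -10.3), (-0.4, -6.4), (-8.6, 11.0)]
slot edges z76: right [(-48.9, -8.7), (42.5, -12.8)] left [(-47.4, 13.2), (-12.8, 12.9)]
side bottom [(46.2, 9.0), (-1.8, 7.6)]
```

The bottom is centred in the slot to about 1 mm. I'll lower it about 14 mm into the slot, then loosen the grip and move the top over the slot to straighten the board.

Emit:
send_rows(series=[{"claw":-0.15,"x":0,"y":0,"z":5,"turn":0},{"claw":-0.15,"x":0,"y":0,"z":5,"turn":0},{"claw":-0.15,"x":0,"y":0,"z":4,"turn":0},{"claw":-0.15,"x":0,"y":0,"z":0,"turn":0}])

```text
time_s: 9.65
ee_pos: [621.8, 156.6, 199.2]
eef_rot: [-1.885, -2.513, 0.001]
wrist_force: [0.4, -0.2, 0.2]
grip_width: 59.9
```

Emit:
send_rows(series=[{"claw":-0.15,"x":0,"y":0,"z":0,"turn":0},{"claw":-0.15,"x":-5,"y":0,"z":0,"turn":0},{"claw":-0.15,"x":-5,"y":0,"z":0,"turn":0},{"claw":-0.15,"x":-5,"y":0,"z":0,"turn":0},{"claw":-0.15,"x":-5,"y":0,"z":0,"turn":0},{"claw":-0.15,"x":-4,"y":0,"z":0,"turn":0},{"claw":-0.15,"x":0,"y":0,"z":0,"turn":0}], grip_force=5)

```text
time_s: 10.52
ee_pos: [628.8, 133.3, 199.6]
eef_rot: [-1.886, -2.513, 0.0]
wrist_force: [-1.0, -0.7, -1.6]
grip_width: 59.8
```

Emit:
send_rows(series=[{"claw":-0.15,"x":0,"y":0,"z":5,"turn":0},{"claw":-0.15,"x":0,"y":0,"z":5,"turn":0},{"claw":-0.15,"x":0,"y":0,"z":5,"turn":0},{"claw":-0.15,"x":0,"y":0,"z":4,"turn":0},{"claw":-0.15,"x":0,"y":0,"z":2,"turn":0},{"claw":-0.15,"x":0,"y":0,"z":0,"turn":0}])

```text
time_s: 11.28
ee_pos: [629.0, 133.6, 179.3]
eef_rot: [1.885, 2.512, 0.001]
wrist_force: [-0.0, -0.7, 4.4]
grip_width: 60.1
```

```bash
python3 - <<'E'
from station import arm, vision
from h import *
print(arm.read_state()["wrist_force"],arm.read_state()["ee_pos"])
s=vision.snapshot("side"); np.savez("side4.npz",**{k:np.array(v) for k,v in s.items()})
s2=vision.snapshot("top")
f=lambda i: cv2.resize(i,None,fx=5,fy=5,interpolation=cv2.INTER_CUBIC)
cv2.imwrite("pics/in.png",np.hstack([f(s["color"][160:280,130:210]),f(s2["color"][100:220,100:180])]))
E
```

```text
[-0.03519425 -0.72142133  4.4230542 ] [629.04143751 133.64264751 179.29263722]
```

View pics/in.png

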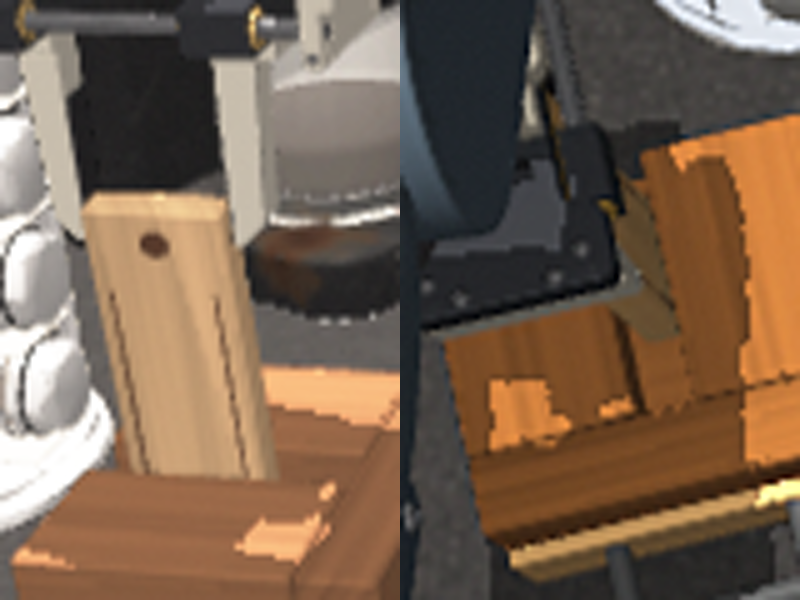

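The board is down in the slot and nearly upright, and the +4.4 N wrist force says it is on the floor. I'll release it and back off upward.

Emit:
send_rows(series=[{"claw":0.0,"x":0,"y":0,"z":0,"turn":0},{"claw":0.4,"x":0,"y":0,"z":0,"turn":0},{"claw":0.9,"x":0,"y":0,"z":0,"turn":0},{"claw":0.9,"x":0,"y":0,"z":0,"turn":0},{"claw":0.9,"x":0,"y":0,"z":0,"turn":0}])

```text
time_s: 12.0
ee_pos: [628.6, 133.6, 178.5]
eef_rot: [-1.885, -2.513, 0.0]
wrist_force: [-0.7, 0.4, 0.6]
grip_width: 87.2
```

Emit:
send_rows(series=[{"claw":0.9,"x":0,"y":0,"z":-10,"turn":0},{"claw":0.9,"x":0,"y":0,"z":-25,"turn":0},{"claw":0.9,"x":0,"y":0,"z":-30,"turn":0},{"claw":0.9,"x":0,"y":0,"z":-15,"turn":0},{"claw":0.9,"x":0,"y":0,"z":0,"turn":0}])

```text
time_s: 12.62
ee_pos: [629.0, 133.6, 259.5]
eef_rot: [1.885, 2.512, 0.002]
wrist_force: [0.1, -0.5, -0.1]
grip_width: 88.5
```

```bash
python3 - <<'E'
from station import arm, vision
from h import *
s=vision.snapshot("side"); np.savez("side5.npz",**{k:np.array(v) for k,v in s.items()})
s2=vision.snapshot("top"); np.savez("top5.npz",**{k:np.array(v) for k,v in s2.items()})
f=lambda i: cv2.resize(i,None,fx=4,fy=4,interpolation=cv2.INTER_CUBIC)
cv2.imwrite("pics/rel.png",np.hstack([f(s["color"][150:300,130:230]),f(s2["color"][90:240,100:200])]))
E
```

```text
(no output)
```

View pics/rel.png

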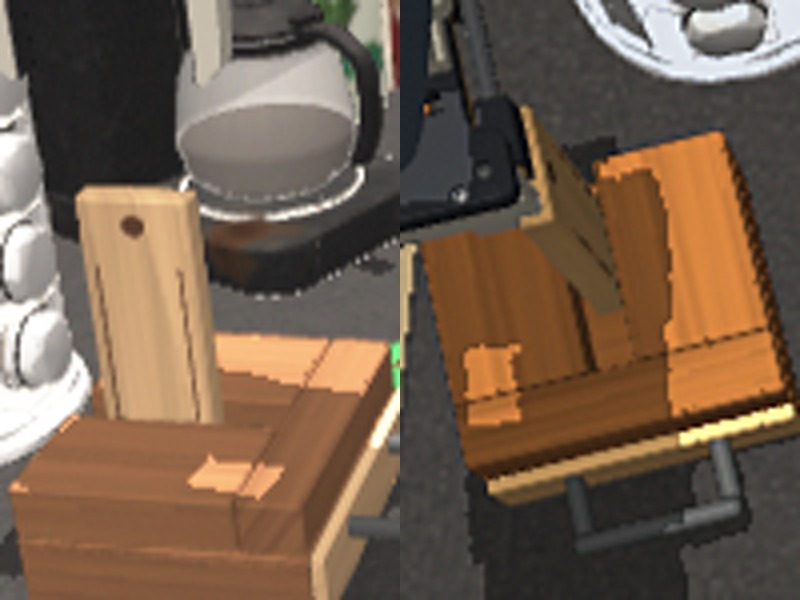

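The board stands in the slot by itself. In the top half, its -y top corners are at (548,222) and (525,108). I'll check the lean and the handle position numerically.

```bash
python3 - <<'E'
from h import *
t=load("top5.npz")
ex=np.array([0.960,0.2795]); ey=np.array([-0.2795,.960]); slot=np.array([610.5,126.2])
F=lambda s,L,o,z: (lambda P:[(round(float(p@ex),1),round(float(p@ey),1)) for p in P])(ray(s,np.array(L,float)/4+o-.4,z)[:,:2]-slot)
to=np.array([0,90])
print("top -y corners",F(t,[(548,222),(525,108)],to,195)); print("at z76 -y front",F(t,[(622,305)],to,76))
print("handle top ends",F(t,[(583,545),(742,505)],to,50.5))
tcp=np.array([629,133.6]); h=slot-134*ex
d=h-tcp; print("tool dx,dy",d@ey,d@ex)
E
```

```text
top -y corners [(-10.3, -5.0), (47.7, -5.8)]
at z76 -y front [(-16.9, -10.1)]
handle top ends [(-132.2, 41.2), (-132.2, -44.7)]
tool dx,dy -1.933249999999994 -153.79081349999998
```

The board leans under 3° and is centred about 19 mm behind the slot point. The handle is where predicted. Next I'll move above the bar, narrow the jaws and go down.

Emit:
send_rows(series=[{"claw":0.5,"x":0,"y":-12,"z":0,"turn":0},{"claw":0.0,"x":0,"y":-30,"z":0,"turn":0},{"claw":-0.41,"x":-1,"y":-40,"z":0,"turn":0},{"claw":-0.41,"x":-1,"y":-40,"z":0,"turn":0},{"claw":-0.41,"x":0,"y":-25,"z":0,"turn":0},{"claw":-0.41,"x":0,"y":-6,"z":0,"turn":0},{"claw":-0.41,"x":0,"y":0,"z":0,"turn":0},{"claw":-0.41,"x":0,"y":0,"z":0,"turn":0}])

```text
time_s: 13.72
ee_pos: [483.0, 89.0, 258.4]
eef_rot: [-1.885, -2.513, -0.0]
wrist_force: [0.0, -0.1, -0.7]
grip_width: 27.8
```

Emit:
send_rows(series=[{"claw":-0.41,"x":0,"y":0,"z":30,"turn":0},{"claw":-0.41,"x":0,"y":0,"z":45,"turn":0},{"claw":-0.41,"x":0,"y":0,"z":45,"turn":0},{"claw":-0.41,"x":0,"y":0,"z":40,"turn":0},{"claw":-0.41,"x":0,"y":0,"z":20,"turn":0},{"claw":-0.41,"x":0,"y":0,"z":0,"turn":0}])

```text
time_s: 14.48
ee_pos: [481.9, 88.9, 77.2]
eef_rot: [-1.884, -2.511, 0.003]
wrist_force: [0.1, 0.1, 1.0]
grip_width: 27.0
```

Emit:
send_rows(series=[{"claw":-0.41,"x":0,"y":0.5,"z":12,"turn":0},{"claw":-0.41,"x":0,"y":0,"z":12,"turn":0},{"claw":-0.41,"x":0,"y":0,"z":12,"turn":0},{"claw":-0.41,"x":0,"y":0,"z":10,"turn":0},{"claw":-0.41,"x":0,"y":0,"z":5,"turn":0},{"claw":-0.41,"x":0,"y":0,"z":0,"turn":0}])

```text
time_s: 15.22
ee_pos: [482.7, 89.0, 27.4]
eef_rot: [-1.885, -2.513, 0.001]
wrist_force: [-0.4, 0.3, 0.1]
grip_width: 27.5
```

Emit:
send_rows(series=[{"claw":-0.9,"x":0,"y":0,"z":0,"turn":0},{"claw":-0.9,"x":0,"y":0,"z":0,"turn":0},{"claw":-0.9,"x":0,"y":0,"z":0,"turn":0},{"claw":-0.9,"x":0,"y":0,"z":0,"turn":0},{"claw":-0.9,"x":0,"y":0,"z":0,"turn":0}], grip_force=30)

```text
time_s: 15.85
ee_pos: [483.4, 89.1, 27.9]
eef_rot: [1.885, 2.512, 0.001]
wrist_force: [3.3, 2.0, 0.9]
grip_width: 10.0
```

The jaws hold the bar at a width of 10 mm. I'll pull 59 mm gently.

Emit:
send_rows(series=[{"claw":-0.9,"x":0,"y":-5,"z":0,"turn":0},{"claw":-0.9,"x":0,"y":-10,"z":0,"turn":0},{"claw":-0.9,"x":0,"y":-12,"z":0,"turn":0},{"claw":-0.9,"x":0,"y":-12,"z":0,"turn":0},{"claw":-0.9,"x":0,"y":-12,"z":0,"turn":0},{"claw":-0.9,"x":0,"y":-6,"z":0,"turn":0},{"claw":-0.9,"x":0,"y":-2,"z":0,"turn":0},{"claw":-0.9,"x":0,"y":0,"z":0,"turn":0}])

```text
time_s: 16.85
ee_pos: [427.0, 72.4, 28.0]
eef_rot: [1.884, 2.511, 0.003]
wrist_force: [7.6, 2.2, -1.4]
grip_width: 9.9
```

```bash
python3 - <<'E'
from station import arm, vision
from h import *
st=arm.read_state(); ex=np.array([0.960,0.2795,0]); print(st["ee_pos"],st["wrist_force"],st["grip_width"],"moved",(np.array([483.4,89.1,27.9])-st["ee_pos"])@ex)
s=vision.snapshot("side"); np.savez("side6.npz",**{k:np.array(v) for k,v in s.items()})
s2=vision.snapshot("top"); np.savez("top6.npz",**{k:np.array(v) for k,v in s2.items()})
f=lambda i: cv2.resize(i,None,fx=3,fy=3,interpolation=cv2.INTER_CUBIC)
cv2.imwrite("pics/pull.png",np.hstack([f(s["color"][150:310,130:260]),f(s2["color"][90:250,90:220])]))
E
```

```text
[427.040557    72.41573014  27.9594114 ] [ 7.61230585  2.23718585 -1.44972404] 9.945014807101876 moved 58.76831871043305
```

View pics/pull.png

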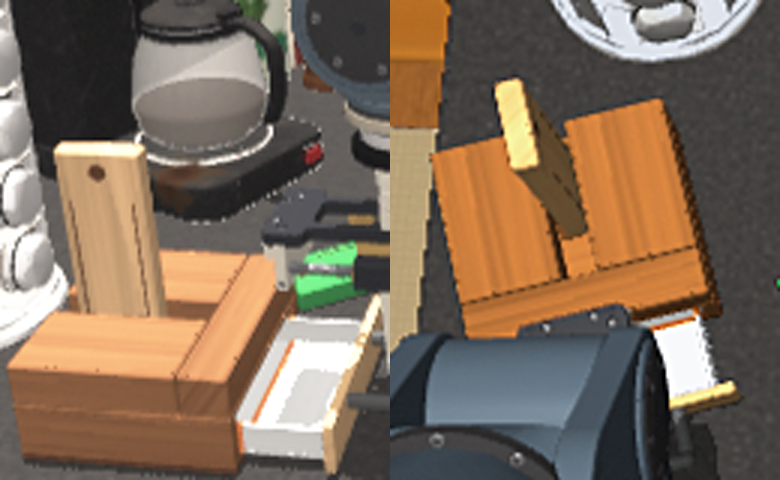

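The drawer is out and the orange line lies at the stand's front edge: (293,345)–(258,420) in the side half and (690,318) in the top half. To check how far it has moved, I'll compare the drawer-front corner with the shut picture, (795,405) there and (738,388) here. The board is still upright.

```bash
python3 - <<'E'
from h import *
ex=np.array([0.960,0.2795]); ey=np.array([-0.2795,.960]); slot=np.array([610.5,126.2])
t5=load("top5.npz"); t6=load("top6.npz"); s5=load("side5.npz"); s6=load("side6.npz")
def stand(P): return ((P[:,:2]-slot)@np.c_[ex,ey]).round(1)
# yellow drawer-front top edge, sampled by colour near its -y end (top camera)
for z in (60,70):
    for n,t in (("shut",t5),("now",t6)):
        h=cv2.cvtColor(t["color"],cv2.COLOR_BGR2HSV); m=cv2.inRange(h,(18,60,150),(32,200,255))
        m[:170]=0; m[:,:140]=0; m[:,215:]=0; m[250:]=0
        ys,xs=np.nonzero(m); P=stand(ray(t,np.c_[xs,ys],z)); Q=P[(P[:,1]<-55)]
        print(n,z,len(Q),"x median",np.median(Q[:,0]) if len(Q) else None, "ymin",P[:,1].min())
# orange line in top view near stand front
h=cv2.cvtColor(t6["color"],cv2.COLOR_BGR2HSV)
for z in (30,50): print("orange top",z,stand(ray(t6,np.array([(675,324),(695,316)])/3+[90-130,90]-.4,z)).tolist())
for z in (15,25): print("orange side floor",z,stand(ray(s6,np.array([(292,347),(260,418)])/3+[130,150]-.4,z)).tolist())
E
```

```text
shut 60 45 x median -91.2 ymin -83.2
now 60 49 x median -149.2 ymin -83.4
shut 70 47 x median -93.9 ymin -84.1
now 70 52 x median -151.55 ymin -84.3
orange top 30 [[-87.6, -49.8], [-85.4, -65.2]]
orange top 50 [[-92.9, -52.2], [-90.7, -67.3]]
orange side floor 15 [[-86.2, -50.4], [-88.2, 41.2]]
orange side floor 25 [[-91.1, -34.9], [-93.1, 55.0]]
```

The colour comparison gives 58 mm of travel, the TCP 58.8 mm, and the orange line 60–62 mm, all inside 53–67. I'll pull 1 mm more, hold, check for creep and hand in.

Emit:
send_rows(series=[{"claw":-0.9,"x":0,"y":-1,"z":0,"turn":0},{"claw":-0.9,"x":0,"y":0,"z":0,"turn":0},{"claw":-0.9,"x":0,"y":0,"z":0,"turn":0},{"claw":-0.9,"x":0,"y":0,"z":0,"turn":0},{"claw":-0.9,"x":0,"y":0,"z":0,"turn":0},{"claw":-0.9,"x":0,"y":0,"z":0,"turn":0},{"claw":-0.9,"x":0,"y":0,"z":0,"turn":0},{"claw":-0.9,"x":0,"y":0,"z":0,"turn":0}])

```text
time_s: 17.95
ee_pos: [426.3, 72.2, 28.0]
eef_rot: [1.884, 2.511, 0.003]
wrist_force: [7.5, 0.6, -0.7]
grip_width: 10.0
```

```bash
python3 - <<'E'
from station import arm, vision
from h import *
ex=np.array([0.960,0.2795]); ey=np.array([-0.2795,.960]); slot=np.array([610.5,126.2])
t=vision.snapshot("top"); h=cv2.cvtColor(t["color"],cv2.COLOR_BGR2HSV); m=cv2.inRange(h,(18,60,150),(32,200,255)); m[:170]=0; m[:,:140]=0; m[:,215:]=0; m[250:]=0
ys,xs=np.nonzero(m); P=(ray(t,np.c_[xs,ys],60)[:,:2]-slot)@np.c_[ex,ey]; Q=P[P[:,1]<-55]
print("drawer front x",np.median(Q[:,0])+91.2)
st=arm.read_state(); print(st["ee_pos"],st["wrist_force"],st["grip_width"])
print(arm.close_job())
E
```

```text
drawer front x -59.07293340734928
[426.27701026  72.1795402   27.95863202] [ 7.01435721  1.50381383 -2.02430355] 10.106651058590534
the job is handed in; nothing more can be done
None
```

The board is standing in the slot, and I handed the job in with the fingers still holding the drawer open at the orange line. The hand-in gives no verdict, so these are my own last checks:

- **Board:** I gripped one end, let it swing upright, straightened it against the slot wall and let go. It leaned under 3° and its centre was about 19 mm behind the slot point. It was still standing in the last picture I looked at, after the main pull and before a final 1 mm pull.
- **Drawer:** It is about 59–60 mm out against the 60 mm target. The camera gave 59.1 mm of travel and the arm's own movement about 59.5 mm. The orange line had read 60–62 mm just before that last 1 mm pull, so the measures disagree by 2–4 mm, all within the allowed 53–67 mm.
- **Hold:** The fingers grip the bar at 30 N, with about 7 N at the wrist, which fits the spring. The arm did not drift during the last second of holding.
- **Mug, tumbler and mandarin:** I never moved the arm towards them, but I did not measure their final positions.

The only fault was a first set of move calls refused for missing keys; nothing moved, and I resent them.

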